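Slide the catch tray home under the walnut board

ROBOT

A 6-joint arm with a two-finger parallel gripper is mounted at the origin on the work surface. World frame = base frame: x ahead of the robot, y to its left, z up, the work surface at z = 0. Lengths are in mm, angles in rad, forces in N, time in s.
With the tool pointing down it reaches from about 350 to 775 mm from the base axis. Payload 7.3 kg.
Tool frame: the origin (TCP) lies at the very end of the fingers, on their centre line; the grasp point (between the pads) lies 19 mm behind it (ctrl.grasp_offset is the distance from the TCP to the grasp point, in mm); z points along the fingers, y is the direction in which the jaws open and shut (so a half turn about z gives the same grasp; the last joint's range is limited). The gripper opens to 92 mm and grips with 3 to 60 N. Pads are 19 mm wide; open, the fingers measure 130 mm over their backs; the gripper's body (75 mm by 190 mm) begins 47 mm behind the grasp point.
Start: joints at [-1.258, 0.342, 1.524, -0, 1.275, -0.146], TCP at [232.532, -470.716, 226.741] pointing down, gripper open.
Joint ranges: [-2.53, 2.53], [-0.77, 2.02], [0.04, 2.7], [-1, 4.14], [0.28, 2.66], [-3.11, 3.11]. Speed limits (rad/s): [2.57, 2.57, 3.14, 3.14, 3.14, 3.14].

INTERFACE

Orientations are given as a rotation vector (axis times angle).
In Python, from workcell import ctrl gives the robot as it stands.
- The arm moves only by the tool step_arm, never from a script. Its argument "plan" is a list of rows, each an object with "dp": the shift along the tool's x, y, z in m, a list of three; "roll": the turn about the tool's z in degrees. A call has 1 to 12 rows; each row shifts and turns the pose as measured when the row begins, along the tool's axes as they then stand; what a row does not reach is not made up. A row lasts 1/10 s, in which the tool goes at most 50 mm and 8.59 degrees, less where a joint would pass 70% of its speed; a pose out of reach is approached as far as the arm can. A call with a gripper value outside its range is refused whole. "jaw" is the closure, from -1 (fully open) to 1 (shut), set as the call begins (left out, the last holds). The fingers move at their own pace and stop on an object; "grip_force" is the grip in N (left out, the last holds). Time passes only in rows, so rows that do not move let the fingers close. It gives the time, the measured TCP pose, the force and the opening at its end, in the units of the state.
- ctrl.sense(): the state, without advancing time (a new reading comes with each control period).
- ctrl.capture(name): name is "scene" or "top" or "wrist"; returns a dict with "color" (480x640x3 uint8, blue, green, red), "camera_matrix" (3x3 intrinsics, pixels), "world_to_cam" (4x4, takes a point from world to camera coordinates). Camera axes: x right, y down, z forward; pixel columns grow to the right and rows downward; lengths in mm; the calibration is good to about 2 mm. A picture is of the moment at which its call begins. There is no depth.
- ctrl.hand_in(): hands the job in, once; it reports no verdict.
Trained networks look in the newest picture that a camera, given by its name, has taken for a name from the list of things; names that differ only in an ending like _2 or _b are one class to them, and where a whole thing is asked for, a point or a joint stands for the part that bears it (a point fixed in the world has none). Each returns a list of dicts, best first, with "p" (0 to 1); they miss things now and then, are a little off and sometimes report something else, mostly with a low value. They report only what shows in the picture. A call takes as long as a camera call. They do not tell look-alikes from the thing itself.
- ctrl.spot_in(camera, name): "location" ([column, row] in pixels, amid what is visible of it).
The state is a dict: "clock": time; "q": joint angles; "dq": joint speeds; "joint_torque": joint torques, N m; "tool_pos": TCP position; "tcp_rot": TCP orientation; "ft_force": force on the tool from outside, world axes, zero at the start; "torque": the same for the moment, N m; "opening": opening from 0.0 (shut) to 1.0 (fully open).
Only numpy, scipy, OpenCV 4.12 (cv2) and the standard library are available. Lean on these libraries where they do the work, as an engineer would, in place of code of your own. Each camera call takes 0.05 s, during which the arm holds its last target.

TASK

Take the loose aluminium catch tray by its upright grip, set it flat on the counter before the open front of the bay under the walnut board, and slide it in plain end first, letting the unseen guide walls inside line it up, until you feel it meet the sliding tell-tale rod and have pushed that about 8 mm; do not drive the rod on to its end stop, and let go. Feel your way in: never press tray and station together harder than about 30 N, ease sideways when it binds, and leave the other kitchen things where they stand.

Things in the scene. Friction and masses are not known exactly. Their poses are not given: they have to be found in the camera images.
- station: Fixed walnut board (175 deep x 240 wide x 20 mm thick, top 78 mm above the counter) on white enamelled steel brackets, with a bay beneath. Origin: counter level, in the plane of the bay's open front, middle of the mouth; x points level into the bay (roughly away from the robot), z up. The board's front edge is 10 mm before the origin. No sill or floor: the tray slides on the counter.
- mouth (a point): Middle of the bay's open mouth, 18 mm above the station's origin. The mouth is 134 mm wide and 36 mm high, between white plates 4 mm thick.
- lead_in (a point): Point on the mouth's middle line, 20 mm in (station x), where hidden 45-degree lead-ins begin, 124 mm apart; they narrow to 104 mm (tray plus 2 mm a side) at 30 mm in, then run on as stiff straight upright walls parallel to station x to 134 mm. The middle line of these walls lies up to 9 mm left or right of the mouth's; this differs each time and is unseen: this point does not shift with them.
- bay_end (a point): Point on the mouth's middle line 96 mm in (station x), 11 mm up. About here the tray's plain end meets the rubber pad of the tell-tale rod: really anywhere from 82 to 110 mm in, different each time and unseen (this point does not shift with it).
- tray: Loose shallow aluminium tray, 180 long x 100 wide x 18 mm high, about 0.15 to 0.31 kg. Origin: middle of its underside; x axis points along its length to the plain end (goes in first, corners rounded 6 mm); z up. An upright grip, a plate 36 long (along x) x 8 thick (along y), top 65 mm above the underside, stands on the middle line with its centre 70 mm from the origin towards -x. Floor 3 mm thick.
- tray_grip (a point): Point in the upright grip on the tray, 48 mm above the tray's underside, 70 mm from the tray's origin along its -x; pinch across the tray's y from above.
- tray_tail (a point): Middle of the outer face of the tray's plain end, 90 mm from the tray's origin along its +x, 9 mm above the underside.
- telltale (a joint): How far the tell-tale rod has been pushed (m): 0 at the start, 0.018 at its rigid end stop. The rod (9 mm thick, with a 16 mm steel button) sticks out of the station's back 11 mm above the counter and is moved only by the tray's plain end pushing its pad inside. It resists with a steady 5 N and stays where it is left. Tray home: pushed 8 mm or so (4 to 14 mm), not driven to the end stop.
- jar: Empty open glass jar, 68 across, 105 mm high, standing on the board. Origin: centre of underside.
- dispenser: White plastic push-top spice dispenser, 48 across, 103 mm high, standing on the board. Origin: centre of underside.
- stretch_lid: Black silicone lid lying on the counter, a disc 110 across, 12 mm high with a 20 mm high knob. Origin: centre of underside.
- crock: White stoneware crock with wooden lid, 112 across, 146 mm high, on the counter. Origin: centre of underside.
- scoop: Copper-toned aluminium scoop, about 160 x 50 x 30 mm, on the counter. Origin: on the underside, handle to -x.
- mill: Wooden pepper mill, 54 across, 150 mm high. Origin: centre of underside.
- salt_bowl: Small blue ceramic bowl, 100 across, 45 mm high. Origin: centre of underside.
Not all that is in view belongs to the job. Leave any red or yellow look-alike of the tray alone.

How it is judged:
By the outcome, as a careful person would: the job done as asked, in the order asked, and still so for the second after the job is handed in, with the robot touching nothing.
It also fails if it takes over 67 s, if anything falls off the work surface, if the arm or the gripper's body presses on something with over 40 N, if the wrist force passes 120 N, or if a joint passes its speed limit or range.

## Working session

There is one attempt and no reset: what is moved stays moved. The work goes in short steps, Python scripts to look and compute and a tool call to move; the robot and the scene stay as the last step left them, time stands still between calls to the robot, and variables do not carry over. Pictures are saved under pics/ and viewed, and the job is handed in when it is done.

Besides the shell and the picture viewer there is one more tool, called as a command line: name --argument value ..., lists and objects as JSON in quotes. step_arm: Moves the arm, as the interface text tells. Its arguments: {"type":"object","properties":{"plan":{"type":"array"},"jaw":{"type":"number"},"grip_force":{"type":"number"}},"required":["plan"]}

```bash
mkdir -p pics; ls; python3 - <<'E'
from workcell import ctrl
import cv2
s=ctrl.sense();print({k:s[k] for k in ('clock','tool_pos','tcp_rot','ft_force','opening')})
for c in ('scene','top'):
    d=ctrl.capture(c);cv2.imwrite(f'pics/{c}0.png',d['color']);print(c,d['camera_matrix'],d['world_to_cam'])
    for n in ('tray','tray_grip','tray_tail','station','mouth','telltale','jar','dispenser','stretch_lid','crock','scoop','mill','salt_bowl'):
        try: print(n,[([round(float(v)) for v in r['location']],round(float(r['p']),2)) for r in ctrl.spot_in(c,n)][:4])
        except Exception as e: print(n,e)
E
```

```text
pics
{'clock': 0.0, 'tool_pos': array([ 232.40657759, -470.29608552,  226.04395711]), 'tcp_rot': array([-3.05774967e+00, -7.14027365e-01,  1.94903680e-04]), 'ft_force': array([-0.97453887, -0.01556394, -0.64033947]), 'opening': 1.0026345369538883}
scene [[470.36603946   0.         319.21624343]
 [  0.         470.36603946 243.52711369]
 [  0.           0.           1.        ]] [[-7.07553799e-01  7.06546584e-01 -1.26311698e-02  3.51233964e+02]
 [ 5.03391975e-01  4.91403856e-01 -7.10717081e-01 -1.98012458e+02]
 [-4.95947720e-01 -5.09229000e-01 -7.03364546e-01  1.52383639e+03]
 [ 0.00000000e+00  0.00000000e+00  0.00000000e+00  1.00000000e+00]]
tray [([518, 310], 0.91), ([321, 184], 0.66), ([409, 314], 0.61)]
tray_grip [([322, 184], 0.85), ([409, 311], 0.59), ([518, 309], 0.58)]
tray_tail [([323, 184], 0.88), ([405, 312], 0.64), ([517, 311], 0.61)]
station [([259, 319], 0.56)]
mouth [([262, 310], 0.98), ([410, 312], 0.56), ([464, 374], 0.16)]
telltale [([260, 314], 0.42)]
jar [([276, 309], 0.69)]
dispenser [([226, 292], 0.77)]
stretch_lid [([265, 207], 0.91)]
crock [([175, 224], 0.84), 
[... 434 characters left out ...]
110e-02 -9.88271631e-01  1.32647640e+03]
 [ 0.00000000e+00  0.00000000e+00  0.00000000e+00  1.00000000e+00]]
tray [([230, 264], 0.98), ([395, 318], 0.94), ([171, 332], 0.79), ([318, 155], 0.21)]
tray_grip [([397, 318], 0.91), ([231, 266], 0.85), ([170, 329], 0.76)]
tray_tail [([229, 270], 0.7), ([170, 332], 0.61)]
station [([303, 183], 0.92), ([231, 266], 0.73)]
mouth [([305, 182], 0.83), ([272, 161], 0.38)]
telltale [([318, 153], 0.52)]
jar [([272, 160], 0.67)]
dispenser [([320, 156], 0.77), ([473, 244], 0.36)]
stretch_lid [([322, 153], 0.3)]
crock [([428, 174], 0.94)]
scoop [([204, 182], 0.98)]
mill [([160, 238], 0.74), ([428, 178], 0.16)]
salt_bowl [([475, 243], 0.86), ([204, 180], 0.21)]
```

View pics/scene0.png

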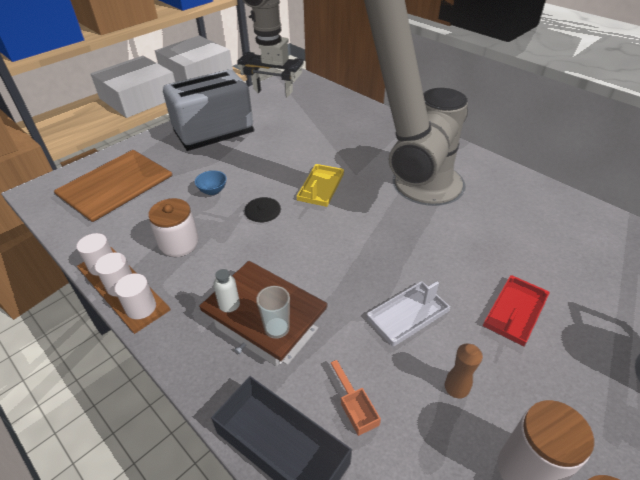

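View pics/top0.png

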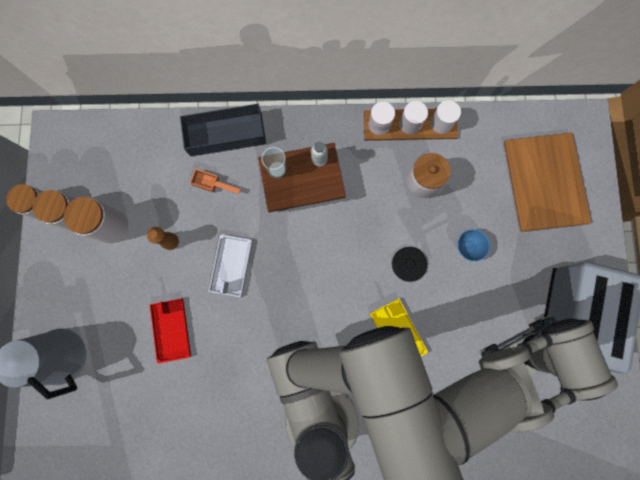

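The real tray is grey: top (230,265), scene (408,312), with its grip on the robot side. The board is at top (303,178). Red and yellow are look-alikes. I'll zoom in for the corners.

```bash
python3 - <<'E'
import cv2
a=cv2.imread('pics/top0.png');b=cv2.imread('pics/scene0.png')
cv2.imwrite('pics/z1.png',cv2.resize(a[130:310,190:370],None,fx=3.3,fy=3.3,interpolation=cv2.INTER_CUBIC))
cv2.imwrite('pics/z2.png',cv2.resize(b[250:370,195:345],None,fx=5,fy=5,interpolation=cv2.INTER_CUBIC))
cv2.imwrite('pics/z3.png',cv2.resize(b[265:355,355:465],None,fx=6,fy=6,interpolation=cv2.INTER_CUBIC))
E
```

```text
(no output)
```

View pics/z1.png

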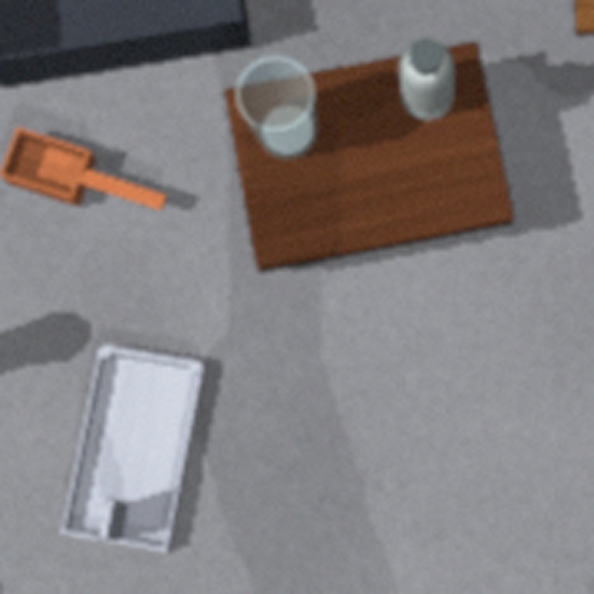

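View pics/z2.png

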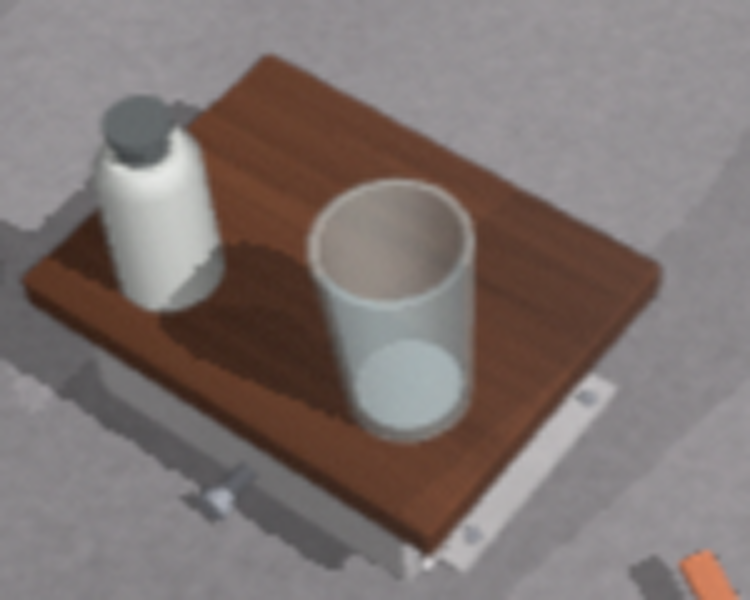

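View pics/z3.png

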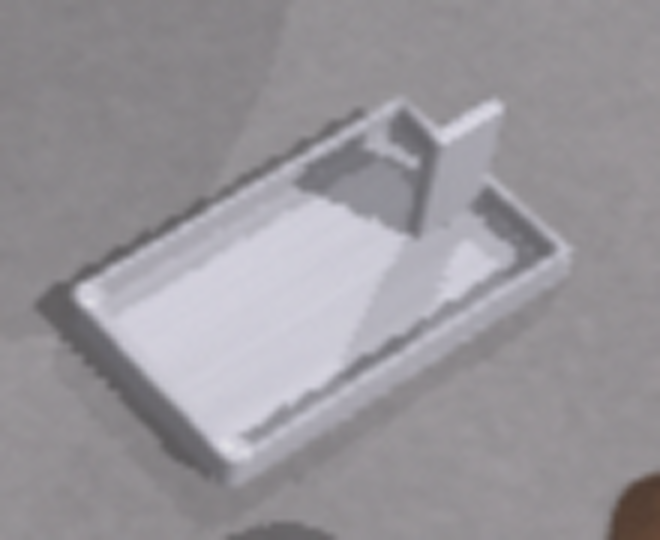

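```bash
cat > h.py <<'E'
import numpy as np, cv2
from scipy.optimize import least_squares
def proj(P,d):
    P=np.atleast_2d(P); c=P@d['world_to_cam'][:3,:3].T+d['world_to_cam'][:3,3]
    p=c@d['camera_matrix'].T; return p[:,:2]/p[:,2:]
def pose(X,P):
    x,y,a=X; c,s=np.cos(a),np.sin(a); P=np.array(P,float)
    return np.c_[x+c*P[:,0]-s*P[:,1], y+s*P[:,0]+c*P[:,1], P[:,2]]
def fit(obs,x0):
    f=lambda X: np.concatenate([(proj(pose(X,[m for m,_ in o]),d)-np.array([p for _,p in o])).ravel() for d,o in obs])
    r=least_squares(f,x0,loss='soft_l1'); return r.x, f(r.x).reshape(-1,2).round(1)
E
python3 - <<'E'
from h import *
from workcell import ctrl
T=ctrl.capture('top');S=ctrl.capture('scene')
z1=lambda u,v:(190+(u+.5)/3.3-.5,130+(v+.5)/3.3-.5)
z2=lambda u,v:(195+u/5-.4,250+v/5-.4)
z3=lambda u,v:(355+u/6-.4,265+v/6-.4)
b=[(-10,120,78),(-10,-120,78),(165,-120,78),(165,120,78)]
oT=list(zip(b,[z1(260,269),z1(512,220),z1(476,43),z1(227,90)]))
oS=list(zip(b,[z2(658,268),z2(268,56),z2(25,280),z2(428,527)]))
for o in ([(T,oT)],[(S,oS)],[(T,oT),(S,oS)]):
    X,r=fit(o,[500,0,0.2]);print('station',X.round(3),np.degrees(X[2]).round(2),r.tolist())
t=[(88.5,48.5,18),(88.5,-48.5,18),(-90,-50,18),(-90,50,18),(-70,0,65)]
oT=list(zip(t,[z1(102,347),z1(203,360),z1(168,544),z1(64,530)]))
oS=list(zip(t,[z3(232,462),z3(76,290),z3(402,97),z3(570,248),z3(471,121)]))
for o in ([(T,oT)],[(S,oS)],[(T,oT),(S,oS)]):
    X,r=fit(o,[400,150,-0.2]);print('tray',X.round(3),np.degrees(X[2]).round(2),r.tolist())
print(pose(X,[(-70,0,48)]))
E
```

```text
station [6.50203e+02 3.79830e+01 1.76000e-01] 10.08 [[-1.0, 0.5], [1.2, 0.2], [0.7, -0.7], [-0.9, -0.2]]
station [6.5320e+02 3.7522e+01 1.7700e-01] 10.14 [[1.2, -0.8], [0.1, -1.1], [-1.5, -0.1], [-0.0, 2.3]]
station [651.755  37.25    6.46 ] 370.16 [[-0.7, 0.1], [1.5, -0.3], [0.9, -1.2], [-0.7, -0.6], [1.5, -1.2], [0.5, -1.5], [-1.1, -0.5], [0.4, 1.8]]
tray [470.176 276.171 -12.742] -730.09 [[-0.0, -1.1], [-0.1, -0.2], [0.3, 1.2], [-0.2, 0.2]]
tray [467.114 276.329 -25.323] -1450.88 [[0.1, -0.2], [-0.2, 0.2], [0.1, -0.1], [0.5, 0.4], [-0.5, -0.3]]
tray [468.075 276.388 -25.317] -1450.58 [[0.1, -0.6], [0.1, 0.6], [-0.0, 2.0], [-0.5, 0.7], [0.1, 0.1], [-0.4, 0.6], [-0.3, 0.1], [0.2, 0.5], [-0.8, -0.2]]
[[399.26536292 289.24313142  48.        ]]
```

The board and tray both fit to about 1 px. Station: (651.7, 37.3), yaw 10.1°. Tray: (468, 276), yaw -10.6°, with the grip at (399, 289). I'll roll first, then travel high.

step_arm --plan '[{"dp": [0,0,0],"roll": 7.4},{"dp": [0,0,0],"roll": 7.4},{"dp": [0,0,0],"roll": 7.4},{"dp": [0,0,0],"roll": 7.4},{"dp": [0,0,0],"roll": 7.4}]' --jaw -1

```text
clock: 2.0
tool_pos: [232.5, -470.7, 226.7]
tcp_rot: [-3.124, 0.33, 0.0]
ft_force: [-0.1, 0.3, -0.4]
opening: 1.001
```

step_arm --plan '[{"dp": [0.0134,-0.046,0],"roll": 0},{"dp": [0.0134,-0.046,0],"roll": 0},{"dp": [0.0134,-0.046,0],"roll": 0},{"dp": [0.0134,-0.046,0],"roll": 0},{"dp": [0.0134,-0.046,0],"roll": 0},{"dp": [0.0134,-0.046,0],"roll": 0},{"dp": [0.0134,-0.046,0],"roll": 0},{"dp": [0.0134,-0.046,0],"roll": 0},{"dp": [0.0134,-0.046,0],"roll": 0},{"dp": [0.0134,-0.046,0],"roll": 0},{"dp": [0.0134,-0.046,0],"roll": 0}]'

```text
clock: 3.1
tool_pos: [492.4, 3.0, 226.8]
tcp_rot: [3.117, -0.355, 0.009]
ft_force: [0.5, -0.2, -0.6]
opening: 1.0
```

```bash
cat >> h.py <<'E'
from scipy.spatial.transform import Rotation as R
def go(s,tgt,yaw=None):
    M=R.from_rotvec(s['tcp_rot']).as_matrix(); y=np.degrees(np.arctan2(M[1,0],M[0,0]))
    d=M.T@(np.array(tgt)-s['tool_pos'])
    print('t',round(s['clock'],2),'pos',s['tool_pos'].round(1),'yaw',y.round(2),'dp mm',d.round(1),'tilt z',M[:,2].round(4),'F',s['ft_force'].round(1),'T',s['torque'].round(2),'open',round(s['opening'],3))
    if yaw is not None: print('roll',round(y-yaw,2))
E
python3 - <<'E'
from h import *
from workcell import ctrl
go(ctrl.sense(),[397.3,289.6,130],-10.6)
E
```

```text
t 3.1 pos [492.4   3.  226.8] yaw -12.99 dp mm [-157.7 -258.2   95. ] tilt z [ 0.0052 -0.0049 -1.    ] F [ 0.5 -0.2 -0.6] T [0.03 0.03 0.02] open 1.0
roll -2.39
```

step_arm --plan '[{"dp": [-0.022,-0.036,0.01],"roll": -0.3},{"dp": [-0.022,-0.036,0.01],"roll": -0.3},{"dp": [-0.022,-0.036,0.01],"roll": -0.3},{"dp": [-0.022,-0.036,0.01],"roll": -0.3},{"dp": [-0.022,-0.036,0.01],"roll": -0.3},{"dp": [-0.022,-0.036,0.01],"roll": -0.3},{"dp": [-0.015,-0.025,0.01],"roll": -0.3},{"dp": [0,0,0],"roll": 0},{"dp": [0,0,0],"roll": 0}]'

```text
clock: 4.0
tool_pos: [397.8, 284.8, 152.4]
tcp_rot: [3.126, -0.283, 0.018]
ft_force: [0.2, 0.1, -0.4]
opening: 1.005
```

```bash
python3 - <<'E'
from h import *
from workcell import ctrl
go(ctrl.sense(),[397.3,289.6,130],-10.6)
d=ctrl.capture('wrist');cv2.imwrite('pics/w1.png',d['color'])
print(proj([[399.3,289.2,65],[468,276.4,18]],d), ctrl.spot_in('wrist','tray_grip')[:2])
E
```

```text
t 4.0 pos [397.8 284.8 152.4] yaw -10.34 dp mm [-1.7 -4.6 22.4] tilt z [ 0.0113 -0.004  -0.9999] F [ 0.2  0.1 -0.4] T [ 0.01  0.04 -0.04] open 1.005
roll 0.26
[[311.18846818 248.94106186]
 [312.140854   138.63883796]] [{'location': [310.8, 124.7], 'p': 0.69}, {'location': [193.4, 389.2], 'p': 0.59}]
```

View pics/w1.png

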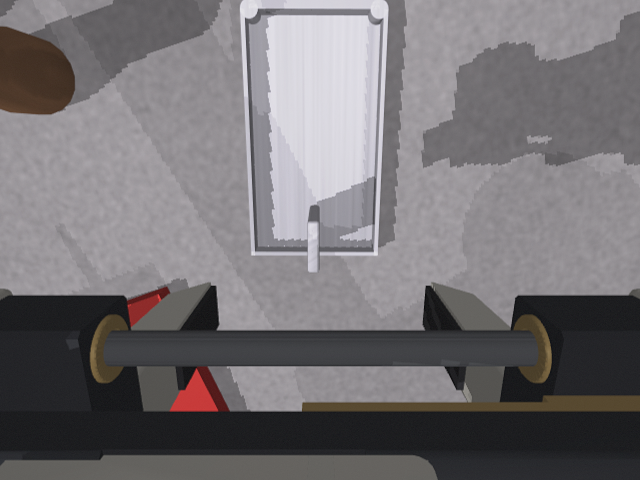

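The grip shows at (313,247), 2 px from the predicted (311,249), and the tray is aligned with the jaws. Descending.

step_arm --plan '[{"dp": [-0.001,-0.0045,0.02],"roll": 0.2},{"dp": [0,0,0.025],"roll": 0},{"dp": [0,0,0.025],"roll": 0},{"dp": [0,0,0.02],"roll": 0},{"dp": [0,0,0.012],"roll": 0},{"dp": [0,0,0],"roll": 0},{"dp": [0,0,0],"roll": 0}]'

```text
clock: 4.8
tool_pos: [407.6, 282.1, 51.7]
tcp_rot: [-3.124, 0.313, -0.033]
ft_force: [-0.6, -0.3, 0.7]
opening: 1.002
```

```bash
python3 - <<'E'
from h import *
from workcell import ctrl
go(ctrl.sense(),[397.3,289.6,30],-10.6)
E
```

```text
t 4.8 pos [407.6 282.1  51.7] yaw -11.45 dp mm [-12.1  -5.2  21.5] tilt z [ 2.100e-02 -7.000e-04 -9.998e-01] F [-0.6 -0.3  0.7] T [0.05 0.05 0.02] open 1.002
roll -0.85
```

step_arm --plan '[{"dp": [-0.006,-0.003,0],"roll": -0.4},{"dp": [-0.006,-0.003,0],"roll": -0.4},{"dp": [0,0,0],"roll": 0}]'

```text
clock: 5.1
tool_pos: [398.0, 290.7, 53.8]
tcp_rot: [-3.124, 0.293, -0.038]
ft_force: [0.0, 0.2, 0.1]
opening: 1.001
```

```bash
python3 - <<'E'
from h import *
from workcell import ctrl
go(ctrl.sense(),[397.3,289.6,30],-10.6)
E
```

```text
t 5.1 pos [398.  290.7  53.8] yaw -10.71 dp mm [-1.   1.4 23.8] tilt z [ 0.0246  0.0011 -0.9997] F [0.  0.2 0.1] T [ 0.02  0.08 -0.  ] open 1.001
roll -0.11
```

step_arm --plan '[{"dp": [0,0,0.005],"roll": 0},{"dp": [0,0,0.005],"roll": 0},{"dp": [0,0,0.005],"roll": 0},{"dp": [0,0,0],"roll": 0}]'

```text
clock: 5.5
tool_pos: [398.4, 291.5, 38.4]
tcp_rot: [-3.123, 0.29, -0.041]
ft_force: [0.1, 0.3, -0.0]
opening: 1.001
```

```bash
python3 - <<'E'
from h import *
from workcell import ctrl
go(ctrl.sense(),[397.3,289.6,30],-10.6)
E
```

```text
t 5.5 pos [398.4 291.5  38.4] yaw -10.62 dp mm [-0.9  2.1  8.4] tilt z [ 0.0264  0.002  -0.9996] F [ 0.1  0.3 -0. ] T [0.06 0.02 0.01] open 1.001
roll -0.02
```

step_arm --plan '[{"dp": [-0.0005,0.001,0.004],"roll": 0},{"dp": [-0.0005,0.001,0.004],"roll": 0},{"dp": [0,0,0],"roll": 0}]'

```text
clock: 5.8
tool_pos: [397.1, 289.4, 29.3]
tcp_rot: [-3.124, 0.29, -0.04]
ft_force: [-0.1, 0.4, 0.6]
opening: 1.0
```

step_arm --plan '[{"dp": [0,0,0],"roll": 0},{"dp": [0,0,0],"roll": 0},{"dp": [0,0,0],"roll": 0},{"dp": [0,0,0],"roll": 0},{"dp": [0,0,0],"roll": 0},{"dp": [0,0,0],"roll": 0},{"dp": [0,0,0],"roll": 0},{"dp": [0,0,0],"roll": 0}]' --jaw 1 --grip_force 50

```text
clock: 6.6
tool_pos: [397.5, 289.5, 29.7]
tcp_rot: [-3.123, 0.291, -0.041]
ft_force: [0.4, -0.0, -0.9]
opening: 0.358
```

```bash
python3 - <<'E'
from h import *
from workcell import ctrl
go(ctrl.sense(),[397.3,289.6,30],-10.6)
d=ctrl.capture('wrist');cv2.imwrite('pics/w2.png',d['color'])
E
```

```text
t 6.6 pos [397.5 289.5  29.7] yaw -10.64 dp mm [-0.2 -0.  -0.3] tilt z [ 0.0265  0.002  -0.9996] F [ 0.4 -0.  -0.9] T [ 0.02  0.08 -0.06] open 0.358
roll -0.04
```

View pics/w2.png

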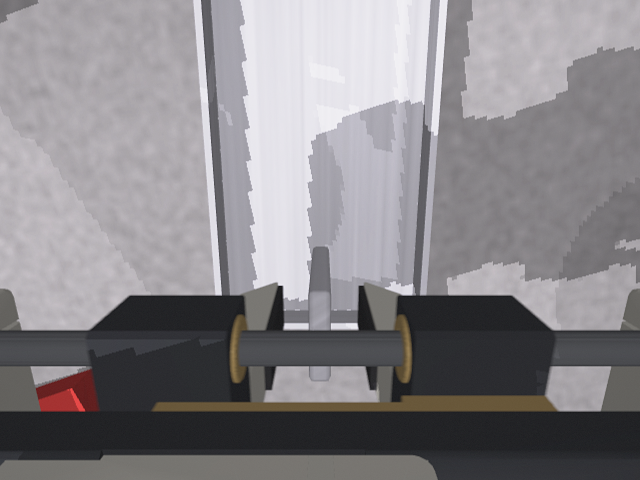

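The fingers are still closing, with the plate centred between them at column 320. I'll wait.

step_arm --plan '[{"dp": [0,0,0],"roll": 0},{"dp": [0,0,0],"roll": 0},{"dp": [0,0,0],"roll": 0},{"dp": [0,0,0],"roll": 0},{"dp": [0,0,0],"roll": 0},{"dp": [0,0,0],"roll": 0}]'

```text
clock: 7.25
tool_pos: [397.5, 289.4, 29.8]
tcp_rot: [-3.124, 0.289, -0.041]
ft_force: [-0.2, -0.2, 1.3]
opening: 0.085
```

```bash
python3 - <<'E'
from h import *
from workcell import ctrl
go(ctrl.sense(),[397.3,289.6,36],-10.6)
E
```

```text
t 7.25 pos [397.5 289.4  29.8] yaw -10.59 dp mm [-0.1 -0.2 -6.2] tilt z [ 0.0266  0.0015 -0.9996] F [-0.2 -0.2  1.3] T [-0.03  0.08  0.04] open 0.085
roll 0.01
```

step_arm --plan '[{"dp": [0,0,-0.004],"roll": 0},{"dp": [0,0,-0.005],"roll": 0},{"dp": [0,0,-0.006],"roll": 0},{"dp": [0,0,-0.005],"roll": 0},{"dp": [0,0,0],"roll": 0}]'

```text
clock: 7.75
tool_pos: [395.9, 289.0, 50.8]
tcp_rot: [-3.125, 0.291, -0.037]
ft_force: [-0.1, -0.2, -2.0]
opening: 0.083
```

```bash
python3 - <<'E'
from h import *
from workcell import ctrl
X=[651.755,37.25,np.radians(10.13)]
t=pose(X,[(-192,0,50)])[0]; print(t)
go(ctrl.sense(),t,10.13)
d=ctrl.capture('scene');c=d['color'];cv2.imwrite('pics/s2.png',cv2.resize(c[240:370,340:480],None,fx=5,fy=4.5))
E
```

```text
[462.74804514   3.48062016  50.        ]
t 7.75 pos [395.9 289.   50.8] yaw -10.63 dp mm [118.4 268.3   2.2] tilt z [ 2.390e-02  8.000e-04 -9.997e-01] F [-0.1 -0.2 -2. ] T [ 0.08  0.28 -0.01] open 0.083
roll -20.76
```

View pics/s2.png

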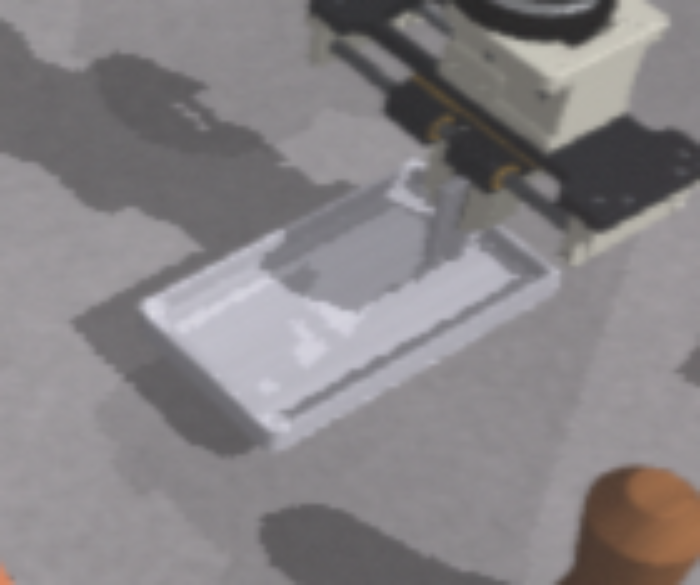

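Held level and about 21 mm up. Moving to in front of the bay.

step_arm --plan '[{"dp": [0.005,0.012,0],"roll": 0},{"dp": [0.009,0.02,0],"roll": 0},{"dp": [0.009,0.02,0],"roll": 0},{"dp": [0.009,0.02,0],"roll": 0},{"dp": [0.009,0.02,0],"roll": 0},{"dp": [0.009,0.02,0],"roll": 0},{"dp": [0.009,0.02,0],"roll": 0},{"dp": [0.009,0.02,0],"roll": 0},{"dp": [0.009,0.02,0],"roll": 0},{"dp": [0.005,0.012,0],"roll": 0},{"dp": [0.002,0.005,0],"roll": 0},{"dp": [0,0,0],"roll": 0}]'

```text
clock: 9.0
tool_pos: [442.9, 71.6, 49.9]
tcp_rot: [3.128, -0.291, 0.031]
ft_force: [0.6, 0.1, -3.1]
opening: 0.085
```

```bash
python3 - <<'E'
from h import *
from workcell import ctrl
X=[651.755,37.25,np.radians(10.13)]
t=pose(X,[(-192,0,50)])[0]; print(t)
go(ctrl.sense(),t,10.13)
E
```

```text
[462.74804514   3.48062016  50.        ]
t 9.0 pos [442.9  71.6  49.9] yaw -10.63 dp mm [32.1 63.2  0.4] tilt z [ 0.0193 -0.0019 -0.9998] F [ 0.6  0.1 -3.1] T [ 0.08  0.18 -0.01] open 0.085
roll -20.76
```

step_arm --plan '[{"dp": [0.006,0.012,0],"roll": 0},{"dp": [0.007,0.014,0],"roll": 0},{"dp": [0.007,0.014,0],"roll": 0},{"dp": [0.006,0.012,0],"roll": 0},{"dp": [0.003,0.005,0],"roll": 0},{"dp": [0,0,0],"roll": -3},{"dp": [0,0,0],"roll": -4},{"dp": [0,0,0],"roll": -4},{"dp": [0,0,0],"roll": -4},{"dp": [0,0,0],"roll": -3},{"dp": [0,0,0],"roll": -1},{"dp": [0,0,0],"roll": 0}]'

```text
clock: 10.2
tool_pos: [458.8, 11.8, 49.4]
tcp_rot: [3.13, 0.256, 0.023]
ft_force: [-1.2, 0.6, -1.9]
opening: 0.086
```

```bash
python3 - <<'E'
from h import *
from workcell import ctrl
X=[651.755,37.25,np.radians(10.13)]
t=pose(X,[(-192,0,36)])[0]; print(t)
go(ctrl.sense(),t,10.13)
for c in ('top','scene','wrist'):
    d=ctrl.capture(c)['color'];cv2.imwrite(f'pics/{c}3.png',d)
    if c=='top':cv2.imwrite('pics/top3z.png',cv2.resize(d[130:300,230:370],None,fx=4,fy=3.5,interpolation=cv2.INTER_CUBIC))
E
```

```text
[462.74804514   3.48062016  36.        ]
t 10.2 pos [458.8  11.8  49.4] yaw 9.37 dp mm [ 2.4  8.8 13.4] tilt z [ 1.490e-02 -3.000e-04 -9.999e-01] F [-1.2  0.6 -1.9] T [-0.03  0.18  0.01] open 0.086
roll -0.76
```

View pics/wrist3.png

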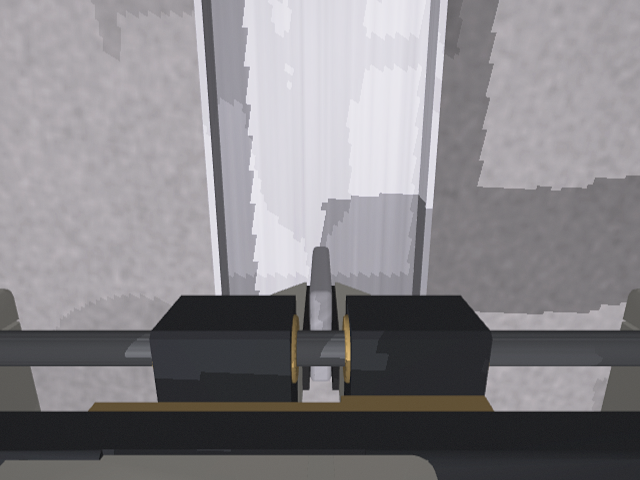

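View pics/scene3.png

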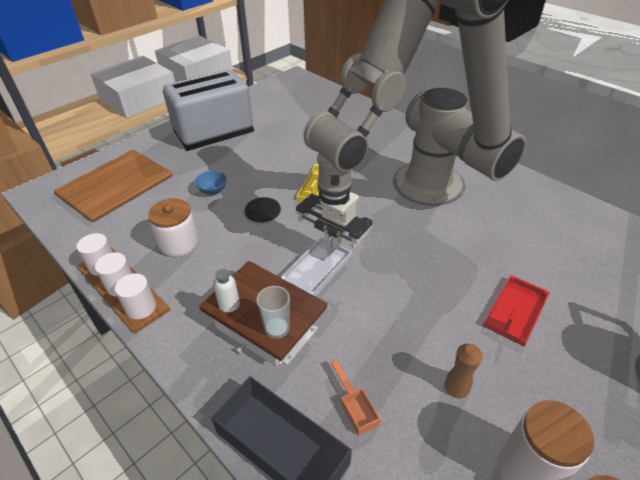

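View pics/top3z.png

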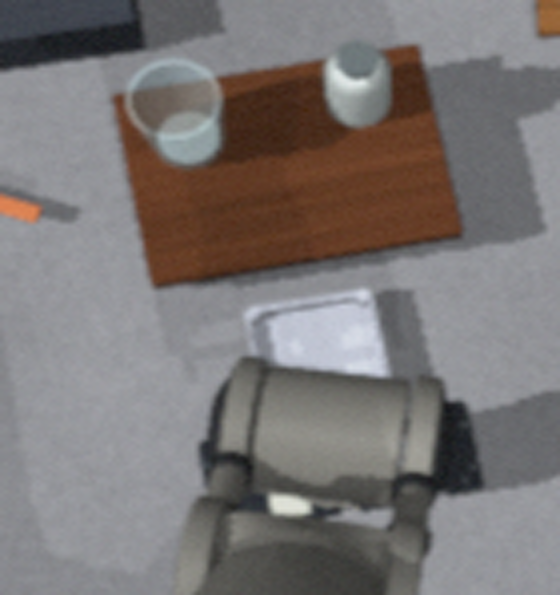

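step_arm --plan '[{"dp": [0.001,0.004,0],"roll": -0.3},{"dp": [0.001,0.004,0],"roll": -0.3},{"dp": [0,0,0.003],"roll": 0},{"dp": [0,0,0.004],"roll": 0},{"dp": [0,0,0.004],"roll": 0},{"dp": [0,0,0.002],"roll": 0},{"dp": [0,0,0],"roll": 0}]'

```text
clock: 11.05
tool_pos: [462.5, 3.2, 35.0]
tcp_rot: [3.128, 0.27, 0.023]
ft_force: [0.1, 0.1, -1.9]
opening: 0.085
```

```bash
python3 - <<'E'
from h import *
from workcell import ctrl
X=[651.755,37.25,np.radians(10.13)]
t=pose(X,[(-192,0,30)])[0]; print(t)
go(ctrl.sense(),t,10.13)
E
```

```text
[462.74804514   3.48062016  30.        ]
t 11.05 pos [462.5   3.2  35. ] yaw 9.88 dp mm [ 0.2 -0.3  5. ] tilt z [ 1.450e-02 -4.000e-04 -9.999e-01] F [ 0.1  0.1 -1.9] T [0.04 0.08 0.02] open 0.085
roll -0.25
```

step_arm --plan '[{"dp": [0,0,0.002],"roll": -0.1},{"dp": [0,0,0.0015],"roll": -0.1},{"dp": [0,0,0.001],"roll": 0},{"dp": [0,0,0.0005],"roll": 0},{"dp": [0,0,0],"roll": 0}]'

```text
clock: 11.55
tool_pos: [462.8, 3.0, 30.7]
tcp_rot: [3.127, 0.276, 0.025]
ft_force: [-1.8, 0.0, 2.1]
opening: 0.085
```

```bash
python3 - <<'E'
from h import *
from workcell import ctrl
X=[651.755,37.25,np.radians(10.13)]
t=pose(X,[(-192,0,30)])[0]; print(t)
go(ctrl.sense(),t,10.13)
E
```

```text
[462.74804514   3.48062016  30.        ]
t 11.55 pos [462.8   3.   30.7] yaw 10.1 dp mm [-0.  -0.5  0.7] tilt z [ 1.610e-02 -7.000e-04 -9.999e-01] F [-1.8  0.   2.1] T [ 0.24 -0.03  0.09] open 0.085
roll -0.03
```

In contact at about 4 N. I'll loosen the jaws briefly so the tray settles flat, then re-grip.

step_arm --plan '[{"dp": [0,0,0],"roll": 0},{"dp": [0,0,0],"roll": 0},{"dp": [0,0,0],"roll": 0},{"dp": [0,0,0],"roll": 0}]' --jaw 0.7

```text
clock: 11.95
tool_pos: [464.1, 3.0, 31.1]
tcp_rot: [3.127, 0.276, 0.029]
ft_force: [0.2, -0.7, 0.4]
opening: 0.151
```

```bash
python3 - <<'E'
from h import *
from workcell import ctrl
X=[651.755,37.25,np.radians(10.13)]
t=pose(X,[(-192,0,30)])[0]; print(t)
go(ctrl.sense(),t,10.13)
d=ctrl.capture('wrist')['color'];cv2.imwrite('pics/w4.png',d)
d=ctrl.capture('scene')['color'];cv2.imwrite('pics/s4.png',cv2.resize(d[190:360,200:390],None,fx=4,fy=3.5,interpolation=cv2.INTER_CUBIC))
d=ctrl.capture('top')['color'];cv2.imwrite('pics/t4.png',cv2.resize(d[130:300,230:370],None,fx=3.5,fy=3.5,interpolation=cv2.INTER_CUBIC))
E
```

```text
[462.74804514   3.48062016  30.        ]
t 11.95 pos [464.1   3.   31.1] yaw 10.11 dp mm [-1.3 -0.7  1.1] tilt z [ 0.0189 -0.001  -0.9998] F [ 0.2 -0.7  0.4] T [0.07 0.02 0.03] open 0.151
roll -0.02
```

View pics/s4.png

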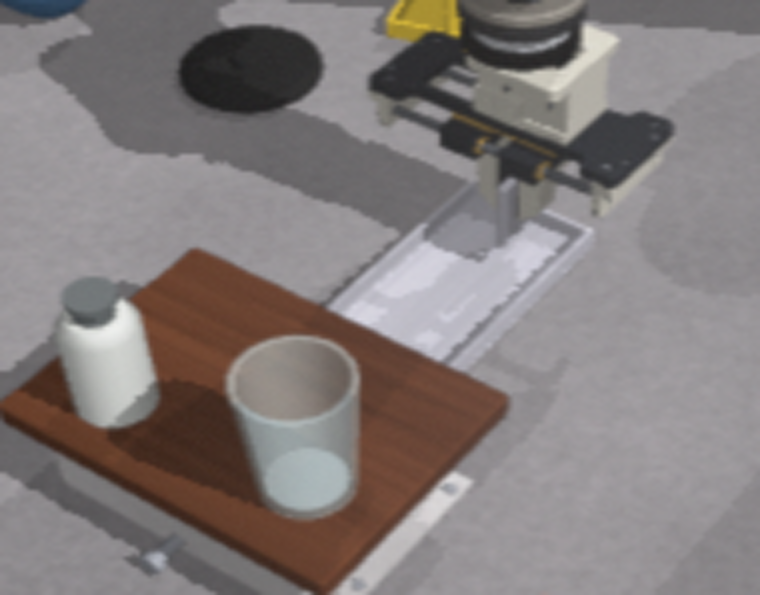

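View pics/t4.png

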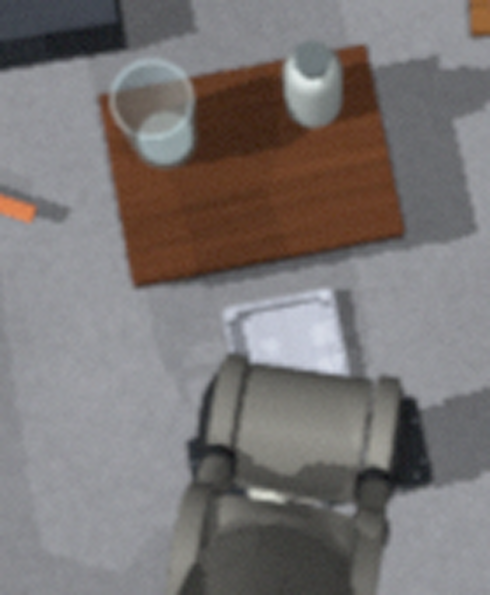

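```bash
python3 - <<'E'
from h import *
from workcell import ctrl
T=ctrl.capture('top')
S=[651.755,37.25,np.radians(10.13)]
z=lambda u,v:(230+(u+.5)/3.5-.5,130+(v+.5)/3.5-.5)
t=[(88.5,48.5,18),(88.5,-48.5,18)]
# unconstrained enough: 4 eq 3 unknowns
X,r=fit([(T,[(t[0],z(225,309)),(t[1],z(332,290))])],[533,16,.17]);print(X,np.degrees(X[2]),r)
b=[(-10,120,78),(-10,-120,78),(165,-120,78),(165,120,78)]
X2,r2=fit([(T,list(zip(b,[z(134,285),z(404,237),z(367,45),z(100,97)])))],S);print(X2,np.degrees(X2[2]),r2)
for Y in (S,X2):
  c,s=np.cos(Y[2]),np.sin(Y[2]); d=pose(X,[(90,0,9)])[0][:2]-Y[:2]; print('tail in station',c*d[0]+s*d[1],-s*d[0]+c*d[1])
E
```

```text
[5.31838151e+02 1.72421672e+01 1.60411638e-01] 9.19090984564607 [[-0.  0.]
 [ 0. -0.]]
[6.49044890e+02 3.83630933e+01 1.69812792e-01] 9.729556305242944 [[-0.7  0.8]
 [ 0.9 -0.2]
 [ 0.4  0. ]
 [-0.5 -0.5]]
tail in station -31.57860159747323 -0.07975091455976102
tail in station -29.094254816487897 -1.8555376313951273
```

The tray lies flat with its tail about 30 mm before the mouth, within 2 mm and 1° of the station axis. Re-gripping lightly so the friction acts as a fuse.

step_arm --plan '[{"dp": [-0.001,0,0],"roll": 0},{"dp": [0,0,0],"roll": 0},{"dp": [0,0,0],"roll": 0},{"dp": [0,0,0],"roll": 0},{"dp": [0,0,0],"roll": 0}]' --jaw 1 --grip_force 25

```text
clock: 12.65
tool_pos: [462.8, 3.0, 31.2]
tcp_rot: [3.127, 0.277, 0.029]
ft_force: [0.7, -1.1, 1.2]
opening: 0.088
```

```bash
cat >> h.py <<'E'
def st(s,x0=-192):
    S=np.array([651.755,37.25]);a=np.radians(10.0);c,q=np.cos(a),np.sin(a);M=np.array([[c,q],[-q,c]])
    m=R.from_rotvec(s['tcp_rot']).as_matrix()
    p=M@(s['tool_pos'][:2]-S);f=M@s['ft_force'][:2];t=M@s['torque'][:2]
    print('t',round(s['clock'],2),'tcp st x,y',p.round(1),'z',s['tool_pos'][2].round(1),'yaw',np.degrees(np.arctan2(m[1,0],m[0,0])).round(2),'tilt',m[:2,2].round(4),'F st',f.round(1),s['ft_force'][2].round(1),'T st',t.round(2),s['torque'][2].round(2),'open',round(s['opening'],3))
E
python3 - <<'E'
from h import *
from workcell import ctrl
st(ctrl.sense())
E
```

```text
t 12.65 tcp st x,y [-192.    -0.9] z 31.2 yaw 10.11 tilt [ 0.0184 -0.0007] F st [ 0.5 -1.2] 1.2 T st [0.18 0.02] 0.13 open 0.088
```

step_arm --plan '[{"dp": [0.003,0,0],"roll": 0},{"dp": [0.004,0,0],"roll": 0},{"dp": [0.004,0,0],"roll": 0},{"dp": [0.004,0,0],"roll": 0},{"dp": [0.002,0,0],"roll": 0},{"dp": [0,0,0],"roll": 0}]'

```text
clock: 13.25
tool_pos: [479.7, 6.2, 31.2]
tcp_rot: [3.127, 0.277, 0.024]
ft_force: [-2.9, -0.3, 1.2]
opening: 0.085
```

```bash
python3 - <<'E'
from h import *
from workcell import ctrl
st(ctrl.sense())
E
```

```text
t 13.25 tcp st x,y [-174.8   -0.7] z 31.2 yaw 10.13 tilt [ 0.0154 -0.0007] F st [-2.9  0.2] 1.2 T st [0.14 0.09] 0.09 open 0.085
```

step_arm --plan '[{"dp": [0.003,0,0],"roll": 0},{"dp": [0.004,0,0],"roll": 0},{"dp": [0.004,0,0],"roll": 0},{"dp": [0.004,0,0],"roll": 0},{"dp": [0.004,0,0],"roll": 0},{"dp": [0.003,0,0],"roll": 0},{"dp": [0.002,0,0],"roll": 0},{"dp": [0,0,0],"roll": 0}]'

```text
clock: 14.05
tool_pos: [505.7, 10.9, 31.2]
tcp_rot: [3.127, 0.277, 0.024]
ft_force: [-1.0, 0.3, 0.1]
opening: 0.081
```

```bash
python3 - <<'E'
from h import *
from workcell import ctrl
st(ctrl.sense())
E
```

```text
t 14.05 tcp st x,y [-148.4   -0.6] z 31.2 yaw 10.13 tilt [ 0.0155 -0.0005] F st [-0.9  0.4] 0.1 T st [0.16 0.06] 0.06 open 0.081
```

Tail about 14 mm in. Now small steps to feel for the lead-ins.

step_arm --plan '[{"dp": [0.0015,0,0],"roll": 0},{"dp": [0.0015,0,0],"roll": 0},{"dp": [0.0015,0,0],"roll": 0},{"dp": [0.0015,0,0],"roll": 0}]'

```text
clock: 14.45
tool_pos: [511.4, 12.0, 31.3]
tcp_rot: [3.127, 0.277, 0.023]
ft_force: [-2.5, -0.4, 0.8]
opening: 0.084
```

```bash
python3 - <<'E'
from h import *
from workcell import ctrl
st(ctrl.sense())
E
```

```text
t 14.45 tcp st x,y [-142.6   -0.5] z 31.3 yaw 10.13 tilt [ 0.0146 -0.0005] F st [-2.6  0. ] 0.8 T st [0.16 0.12] 0.09 open 0.084
```

step_arm --plan '[{"dp": [0.0015,0,0],"roll": 0},{"dp": [0.0015,0,0],"roll": 0},{"dp": [0.0015,0,0],"roll": 0}]'

```text
clock: 14.75
tool_pos: [516.3, 12.9, 31.3]
tcp_rot: [3.128, 0.277, 0.023]
ft_force: [-2.2, -0.4, 0.1]
opening: 0.091
```

```bash
python3 - <<'E'
from h import *
from workcell import ctrl
st(ctrl.sense())
E
```

```text
t 14.75 tcp st x,y [-137.7   -0.5] z 31.3 yaw 10.12 tilt [ 0.0146 -0.0005] F st [-2.2 -0. ] 0.1 T st [0.13 0.19] 0.11 open 0.091
```

step_arm --plan '[{"dp": [0.0015,0,0],"roll": 0},{"dp": [0.0015,0,0],"roll": 0}]'

```text
clock: 14.95
tool_pos: [519.5, 13.4, 31.3]
tcp_rot: [3.128, 0.277, 0.023]
ft_force: [-1.3, -0.5, 0.5]
opening: 0.087
```

```bash
python3 - <<'E'
from h import *
from workcell import ctrl
st(ctrl.sense())
E
```

```text
t 14.95 tcp st x,y [-134.4   -0.5] z 31.3 yaw 10.12 tilt [ 0.0146 -0.0005] F st [-1.4 -0.2] 0.5 T st [0.18 0.12] 0.07 open 0.087
```

step_arm --plan '[{"dp": [0.0015,0,0],"roll": 0},{"dp": [0.0015,0,0],"roll": 0}]'

```text
clock: 15.15
tool_pos: [522.7, 14.0, 31.3]
tcp_rot: [3.128, 0.277, 0.023]
ft_force: [-1.2, -0.1, 0.5]
opening: 0.087
```

```bash
python3 - <<'E'
from h import *
from workcell import ctrl
st(ctrl.sense())
E
```

```text
t 15.15 tcp st x,y [-131.1   -0.4] z 31.3 yaw 10.12 tilt [ 0.0146 -0.0005] F st [-1.2  0.1] 0.5 T st [0.15 0.18] 0.12 open 0.087
```

step_arm --plan '[{"dp": [0.0015,0,0],"roll": 0},{"dp": [0.0015,0,0],"roll": 0}]'

```text
clock: 15.35
tool_pos: [526.0, 14.6, 31.4]
tcp_rot: [3.128, 0.277, 0.023]
ft_force: [-1.7, -0.4, 0.3]
opening: 0.083
```

```bash
python3 - <<'E'
from h import *
from workcell import ctrl
st(ctrl.sense())
E
```

```text
t 15.35 tcp st x,y [-127.8   -0.4] z 31.4 yaw 10.12 tilt [ 0.0146 -0.0004] F st [-1.7 -0.1] 0.3 T st [0.11 0.13] 0.02 open 0.083
```

step_arm --plan '[{"dp": [0.0015,0,0],"roll": 0},{"dp": [0.0015,0,0],"roll": 0}]'

```text
clock: 15.55
tool_pos: [529.2, 15.2, 31.4]
tcp_rot: [3.128, 0.277, 0.023]
ft_force: [-1.9, -0.3, -0.3]
opening: 0.085
```

```bash
python3 - <<'E'
from h import *
from workcell import ctrl
st(ctrl.sense())
E
```

```text
t 15.55 tcp st x,y [-124.5   -0.4] z 31.4 yaw 10.12 tilt [ 0.0146 -0.0005] F st [-1.9  0. ] -0.3 T st [0.19 0.2 ] 0.02 open 0.085
```

step_arm --plan '[{"dp": [0.0015,0,0],"roll": 0},{"dp": [0.0015,0,0],"roll": 0}]'

```text
clock: 15.75
tool_pos: [532.4, 15.8, 31.4]
tcp_rot: [3.128, 0.277, 0.023]
ft_force: [-2.5, -1.3, -0.3]
opening: 0.084
```

```bash
python3 - <<'E'
from h import *
from workcell import ctrl
st(ctrl.sense())
E
```

```text
t 15.75 tcp st x,y [-121.3   -0.4] z 31.4 yaw 10.12 tilt [ 0.0145 -0.0005] F st [-2.7 -0.8] -0.3 T st [0.14 0.12] 0.04 open 0.084
```

step_arm --plan '[{"dp": [0.0015,0,0],"roll": 0},{"dp": [0.0015,0,0],"roll": 0},{"dp": [0.0015,0,0],"roll": 0}]'

```text
clock: 16.05
tool_pos: [537.2, 16.7, 31.4]
tcp_rot: [3.128, 0.277, 0.023]
ft_force: [-2.0, 0.3, 0.2]
opening: 0.087
```

```bash
python3 - <<'E'
from h import *
from workcell import ctrl
st(ctrl.sense())
d=ctrl.capture('top')['color'];cv2.imwrite('pics/t5.png',cv2.resize(d[130:300,230:370],None,fx=3.5,fy=3.5,interpolation=cv2.INTER_CUBIC))
d=ctrl.capture('scene')['color'];cv2.imwrite('pics/s5.png',cv2.resize(d[190:360,200:390],None,fx=4,fy=3.5,interpolation=cv2.INTER_CUBIC))
d=ctrl.capture('wrist')['color'];cv2.imwrite('pics/w5.png',d)
E
```

```text
t 16.05 tcp st x,y [-116.4   -0.4] z 31.4 yaw 10.12 tilt [ 0.0145 -0.0004] F st [-1.9  0.7] 0.2 T st [0.12 0.11] -0.01 open 0.087
```

View pics/s5.png

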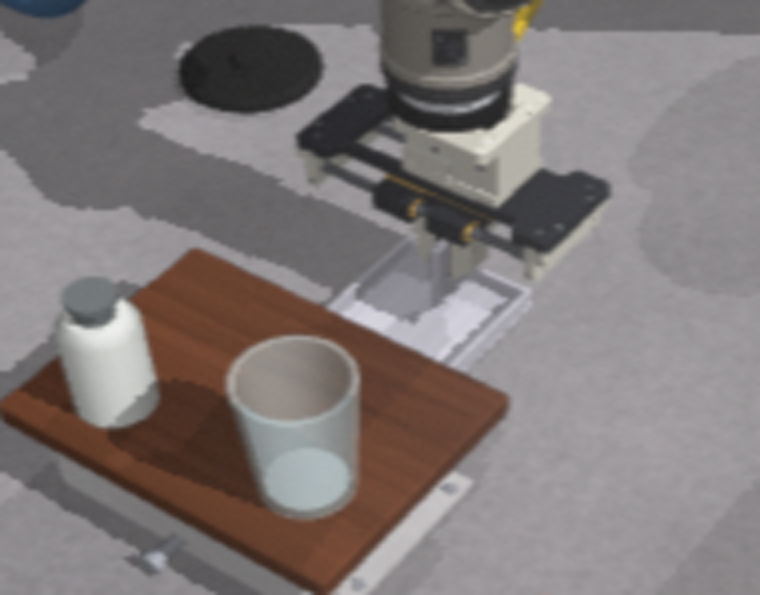

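View pics/w5.png

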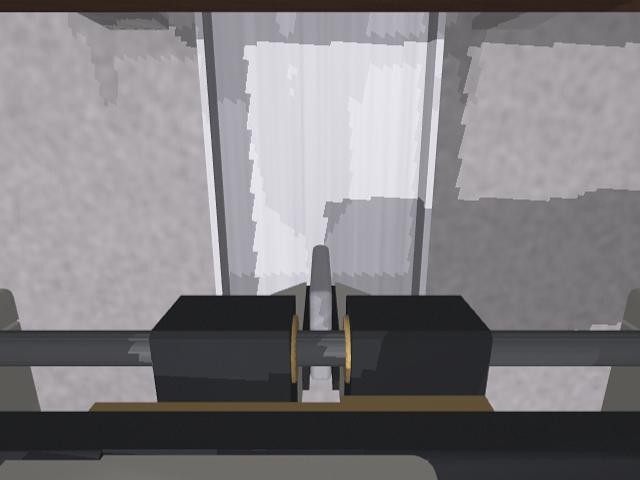

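The tray is about 46 mm in under the board and still square in the jaws. There is only sliding friction so far (~2 N), so I'll continue.

step_arm --plan '[{"dp": [0.0015,0,0],"roll": 0},{"dp": [0.0015,0,0],"roll": 0},{"dp": [0.0015,0,0],"roll": 0}]'

```text
clock: 16.5
tool_pos: [541.7, 17.5, 31.4]
tcp_rot: [3.128, 0.277, 0.022]
ft_force: [-2.2, -1.0, 0.0]
opening: 0.087
```

```bash
python3 - <<'E'
from h import *
from workcell import ctrl
st(ctrl.sense())
E
```

```text
t 16.5 tcp st x,y [-111.8   -0.3] z 31.4 yaw 10.12 tilt [ 0.0144 -0.0004] F st [-2.3 -0.6] 0.0 T st [0.09 0.17] 0.1 open 0.087
```

step_arm --plan '[{"dp": [0.0015,0,0],"roll": 0},{"dp": [0.0015,0,0],"roll": 0},{"dp": [0.0015,0,0],"roll": 0}]'

```text
clock: 16.8
tool_pos: [546.5, 18.3, 31.5]
tcp_rot: [3.128, 0.277, 0.022]
ft_force: [-0.9, -0.9, 0.6]
opening: 0.081
```

```bash
python3 - <<'E'
from h import *
from workcell import ctrl
st(ctrl.sense())
E
```

```text
t 16.8 tcp st x,y [-106.9   -0.4] z 31.5 yaw 10.11 tilt [ 0.0142 -0.0004] F st [-1.  -0.7] 0.6 T st [0.11 0.12] 0.01 open 0.081
```

step_arm --plan '[{"dp": [0.0015,0,0],"roll": 0},{"dp": [0.0015,0,0],"roll": 0},{"dp": [0.0015,0,0],"roll": 0}]'

```text
clock: 17.1
tool_pos: [551.4, 19.2, 31.5]
tcp_rot: [3.128, 0.277, 0.022]
ft_force: [-1.8, 0.0, -0.4]
opening: 0.085
```

```bash
python3 - <<'E'
from h import *
from workcell import ctrl
st(ctrl.sense())
E
```

```text
t 17.1 tcp st x,y [-102.    -0.3] z 31.5 yaw 10.12 tilt [ 0.0142 -0.0004] F st [-1.8  0.3] -0.4 T st [0.16 0.13] 0.06 open 0.085
```

step_arm --plan '[{"dp": [0.0015,0,0],"roll": 0},{"dp": [0.0015,0,0],"roll": 0},{"dp": [0.0015,0,0],"roll": 0}]'

```text
clock: 17.4
tool_pos: [556.2, 20.1, 31.6]
tcp_rot: [3.128, 0.277, 0.022]
ft_force: [-1.5, -1.0, 0.0]
opening: 0.084
```

```bash
python3 - <<'E'
from h import *
from workcell import ctrl
st(ctrl.sense())
E
```

```text
t 17.4 tcp st x,y [-97.1  -0.3] z 31.6 yaw 10.11 tilt [ 0.0141 -0.0004] F st [-1.7 -0.7] 0.0 T st [0.09 0.13] 0.06 open 0.084
```

step_arm --plan '[{"dp": [0.0015,0,0],"roll": 0},{"dp": [0.0015,0,0],"roll": 0},{"dp": [0.0015,0,0],"roll": 0}]'

```text
clock: 17.7
tool_pos: [561.0, 20.9, 31.6]
tcp_rot: [3.128, 0.277, 0.022]
ft_force: [-0.8, -1.0, -0.2]
opening: 0.085
```

```bash
python3 - <<'E'
from h import *
from workcell import ctrl
st(ctrl.sense())
E
```

```text
t 17.7 tcp st x,y [-92.2  -0.3] z 31.6 yaw 10.11 tilt [ 0.0141 -0.0004] F st [-1.  -0.9] -0.2 T st [0.12 0.17] 0.05 open 0.085
```

step_arm --plan '[{"dp": [0.0015,0,0],"roll": 0},{"dp": [0.0015,0,0],"roll": 0},{"dp": [0.0015,0,0],"roll": 0}]'

```text
clock: 18.0
tool_pos: [565.9, 21.8, 31.6]
tcp_rot: [3.128, 0.277, 0.022]
ft_force: [-0.4, -0.2, -0.9]
opening: 0.089
```

```bash
python3 - <<'E'
from h import *
from workcell import ctrl
st(ctrl.sense())
E
```

```text
t 18.0 tcp st x,y [-87.3  -0.3] z 31.6 yaw 10.11 tilt [ 0.0141 -0.0004] F st [-0.4 -0.2] -0.9 T st [0.05 0.2 ] 0.06 open 0.089
```

step_arm --plan '[{"dp": [0.0015,0,0],"roll": 0},{"dp": [0.0015,0,0],"roll": 0}]'

```text
clock: 18.2
tool_pos: [569.0, 22.4, 31.6]
tcp_rot: [3.128, 0.277, 0.022]
ft_force: [-1.4, 0.0, -1.3]
opening: 0.087
```

```bash
python3 - <<'E'
from h import *
from workcell import ctrl
st(ctrl.sense())
E
```

```text
t 18.2 tcp st x,y [-84.   -0.3] z 31.6 yaw 10.11 tilt [ 0.014  -0.0004] F st [-1.4  0.3] -1.3 T st [0.11 0.17] 0.02 open 0.087
```

step_arm --plan '[{"dp": [0.001,0,0.0001],"roll": 0},{"dp": [0.001,0,0.0001],"roll": 0}]'

```text
clock: 18.4
tool_pos: [571.3, 22.8, 31.5]
tcp_rot: [3.128, 0.277, 0.022]
ft_force: [-1.7, -0.2, 0.4]
opening: 0.084
```

```bash
python3 - <<'E'
from h import *
from workcell import ctrl
st(ctrl.sense())
E
```

```text
t 18.4 tcp st x,y [-81.8  -0.3] z 31.5 yaw 10.11 tilt [ 0.014  -0.0004] F st [-1.7  0.1] 0.4 T st [0.12 0.14] 0.12 open 0.084
```

step_arm --plan '[{"dp": [0.001,0,0.0001],"roll": 0},{"dp": [0.001,0,0.0001],"roll": 0}]'

```text
clock: 18.6
tool_pos: [573.4, 23.1, 31.4]
tcp_rot: [3.128, 0.277, 0.022]
ft_force: [-2.0, -0.4, 1.1]
opening: 0.082
```

```bash
python3 - <<'E'
from h import *
from workcell import ctrl
st(ctrl.sense())
E
```

```text
t 18.6 tcp st x,y [-79.6  -0.3] z 31.4 yaw 10.12 tilt [ 0.0141 -0.0004] F st [-2.  -0.1] 1.1 T st [0.15 0.12] 0.07 open 0.082
```

step_arm --plan '[{"dp": [0.001,0,0.0001],"roll": 0},{"dp": [0.001,0,0.0001],"roll": 0}]'

```text
clock: 18.8
tool_pos: [575.5, 23.5, 31.4]
tcp_rot: [3.128, 0.277, 0.022]
ft_force: [-2.1, -0.2, -0.2]
opening: 0.083
```

```bash
python3 - <<'E'
from h import *
from workcell import ctrl
st(ctrl.sense())
E
```

```text
t 18.8 tcp st x,y [-77.5  -0.3] z 31.4 yaw 10.11 tilt [ 0.0142 -0.0004] F st [-2.1  0.1] -0.2 T st [0.15 0.15] 0.05 open 0.083
```

step_arm --plan '[{"dp": [0.001,0,0.0001],"roll": 0},{"dp": [0.001,0,0.0001],"roll": 0}]'

```text
clock: 19.0
tool_pos: [577.6, 23.8, 31.3]
tcp_rot: [3.128, 0.277, 0.022]
ft_force: [-1.6, -0.8, 1.0]
opening: 0.084
```

```bash
python3 - <<'E'
from h import *
from workcell import ctrl
st(ctrl.sense())
E
```

```text
t 19.0 tcp st x,y [-75.3  -0.3] z 31.3 yaw 10.12 tilt [ 0.0142 -0.0004] F st [-1.7 -0.5] 1.0 T st [0.12 0.14] 0.04 open 0.084
```

step_arm --plan '[{"dp": [0.001,0,0],"roll": 0},{"dp": [0.001,0,0],"roll": 0}]'

```text
clock: 19.2
tool_pos: [579.8, 24.2, 31.4]
tcp_rot: [3.128, 0.277, 0.022]
ft_force: [-0.8, -0.9, -0.2]
opening: 0.085
```

```bash
python3 - <<'E'
from h import *
from workcell import ctrl
st(ctrl.sense())
E
```

```text
t 19.2 tcp st x,y [-73.2  -0.3] z 31.4 yaw 10.11 tilt [ 0.0142 -0.0004] F st [-1.  -0.7] -0.2 T st [0.13 0.13] 0.03 open 0.085
```

step_arm --plan '[{"dp": [0.001,0,0],"roll": 0},{"dp": [0.001,0,0],"roll": 0}]'

```text
clock: 19.4
tool_pos: [581.9, 24.6, 31.4]
tcp_rot: [3.128, 0.277, 0.022]
ft_force: [-2.1, -0.9, -0.3]
opening: 0.084
```

```bash
python3 - <<'E'
from h import *
from workcell import ctrl
st(ctrl.sense())
E
```

```text
t 19.4 tcp st x,y [-71.   -0.3] z 31.4 yaw 10.12 tilt [ 0.0142 -0.0005] F st [-2.2 -0.5] -0.3 T st [0.12 0.12] 0.05 open 0.084
```

step_arm --plan '[{"dp": [0.001,0,0],"roll": 0},{"dp": [0.001,0,0],"roll": 0}]'

```text
clock: 19.6
tool_pos: [584.1, 25.0, 31.4]
tcp_rot: [3.128, 0.277, 0.022]
ft_force: [-1.5, -2.1, 1.3]
opening: 0.09
```

```bash
python3 - <<'E'
from h import *
from workcell import ctrl
st(ctrl.sense())
E
```

```text
t 19.6 tcp st x,y [-68.8  -0.3] z 31.4 yaw 10.12 tilt [ 0.0142 -0.0004] F st [-1.8 -1.8] 1.3 T st [0.13 0.13] 0.02 open 0.09
```

step_arm --plan '[{"dp": [0.001,0,0],"roll": 0},{"dp": [0.001,0,0],"roll": 0}]'

```text
clock: 19.8
tool_pos: [585.1, 25.3, 31.2]
tcp_rot: [3.128, 0.277, 0.018]
ft_force: [-8.5, -1.9, 2.7]
opening: 0.086
```

```bash
python3 - <<'E'
from h import *
from workcell import ctrl
st(ctrl.sense())
E
```

```text
t 19.8 tcp st x,y [-67.7  -0.2] z 31.2 yaw 10.12 tilt [ 0.0117 -0.0005] F st [-8.7 -0.4] 2.7 T st [0.   0.96] -0.03 open 0.086
```

Resistance rose to 8.7 N at TCP x=-68 (tail ≈94 mm in), as expected for the tell-tale pad. I'll push on gently and watch the button in the scene camera.

step_arm --plan '[{"dp": [0.001,0,0],"roll": 0},{"dp": [0.001,0,0],"roll": 0}]'

```text
clock: 20.0
tool_pos: [585.1, 25.3, 31.1]
tcp_rot: [3.128, 0.277, 0.01]
ft_force: [-6.4, -0.9, 4.3]
opening: 0.087
```

```bash
python3 - <<'E'
from h import *
from workcell import ctrl
st(ctrl.sense())
E
```

```text
t 20.0 tcp st x,y [-67.8  -0.2] z 31.1 yaw 10.13 tilt [ 0.0067 -0.0011] F st [-6.5  0.2] 4.3 T st [0.06 0.7 ] 0.08 open 0.087
```

step_arm --plan '[{"dp": [0.001,0,0],"roll": 0},{"dp": [0.001,0,0],"roll": 0}]'

```text
clock: 20.2
tool_pos: [585.0, 25.3, 31.1]
tcp_rot: [3.128, 0.277, 0.003]
ft_force: [-6.3, -1.5, 3.6]
opening: 0.087
```

```bash
python3 - <<'E'
from h import *
from workcell import ctrl
st(ctrl.sense())
d=ctrl.capture('scene')['color'];cv2.imwrite('pics/s6f.png',d)
b=cv2.imread('pics/scene0.png')
f=lambda i:cv2.resize(i[325:375,215:265],None,fx=8,fy=8,interpolation=cv2.INTER_CUBIC)
cv2.imwrite('pics/s6.png',np.hstack([f(b),f(d)]))
E
```

```text
t 20.2 tcp st x,y [-67.8  -0.2] z 31.1 yaw 10.12 tilt [ 0.002  -0.0014] F st [-6.5 -0.4] 3.6 T st [0.05 0.62] 0.01 open 0.087
```

View pics/s6.png

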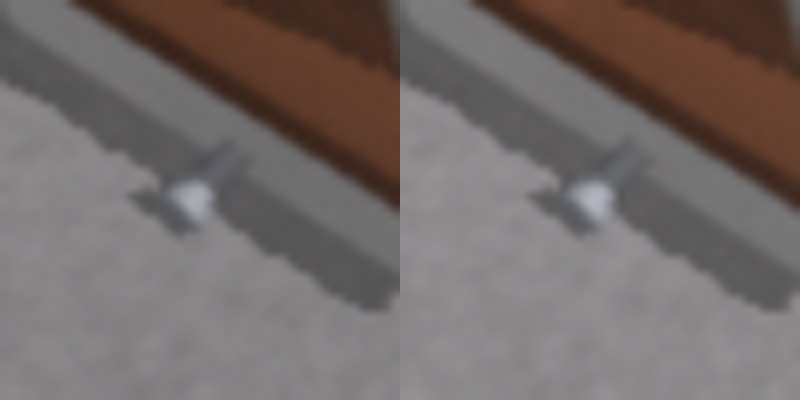

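The button hasn't moved: 1 mm rows only build about 6.5 N, which the arm takes up in tilt. Side force is near zero, so it isn't binding. I'll use slightly larger steps.

step_arm --plan '[{"dp": [0.002,0,-0.0002],"roll": 0},{"dp": [0.002,0,0],"roll": 0}]'

```text
clock: 20.45
tool_pos: [585.8, 25.4, 31.0]
tcp_rot: [3.128, 0.277, -0.009]
ft_force: [-9.8, -3.4, 7.3]
opening: 0.089
```

```bash
python3 - <<'E'
from h import *
from workcell import ctrl
st(ctrl.sense())
E
```

```text
t 20.45 tcp st x,y [-67.   -0.2] z 31.0 yaw 10.13 tilt [-0.0055 -0.0021] F st [-10.3  -1.7] 7.3 T st [-0.06  1.22] -0.0 open 0.089
```

step_arm --plan '[{"dp": [0.002,0,-0.0008],"roll": 0},{"dp": [0.002,0,-0.0008],"roll": 0}]'

```text
clock: 20.65
tool_pos: [586.7, 25.7, 32.0]
tcp_rot: [3.128, 0.277, -0.02]
ft_force: [-6.6, -1.8, 1.8]
opening: 0.086
```

```bash
python3 - <<'E'
from h import *
from workcell import ctrl
st(ctrl.sense())
E
```

```text
t 20.65 tcp st x,y [-66.1  -0. ] z 32.0 yaw 10.13 tilt [-0.0127 -0.0025] F st [-6.8 -0.6] 1.8 T st [-0.02  0.72] -0.0 open 0.086
```

```bash
cat > look.py <<'E'
from h import *
from workcell import ctrl
import sys
n=sys.argv[1]
st(ctrl.sense())
d=ctrl.capture('scene')['color'];cv2.imwrite(f'pics/{n}f.png',d)
b=cv2.imread('pics/scene0.png')
f=lambda i:cv2.resize(i[325:375,215:265],None,fx=8,fy=8,interpolation=cv2.INTER_CUBIC)
cv2.imwrite(f'pics/{n}.png',np.hstack([f(b),f(d)]))
cv2.imwrite(f'pics/{n}z.png',cv2.resize(d[190:330,260:390],None,fx=5,fy=4,interpolation=cv2.INTER_CUBIC))
E
python3 look.py s7
```

```text
t 20.65 tcp st x,y [-66.1  -0. ] z 32.0 yaw 10.13 tilt [-0.0127 -0.0025] F st [-6.8 -0.6] 1.8 T st [-0.02  0.72] -0.0 open 0.086
```

View pics/s7.png

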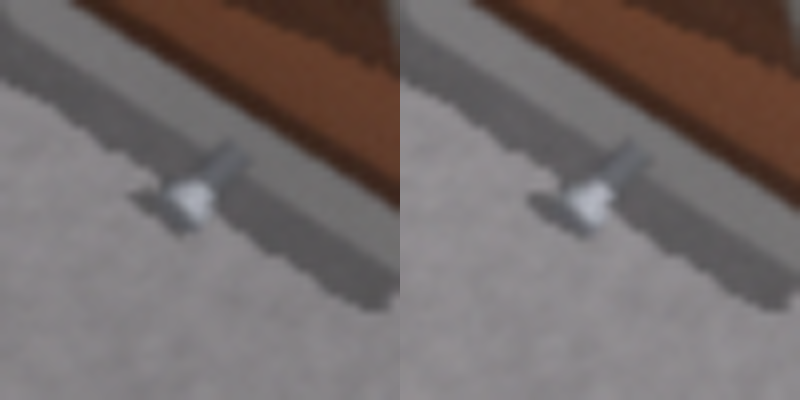

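View pics/s7z.png

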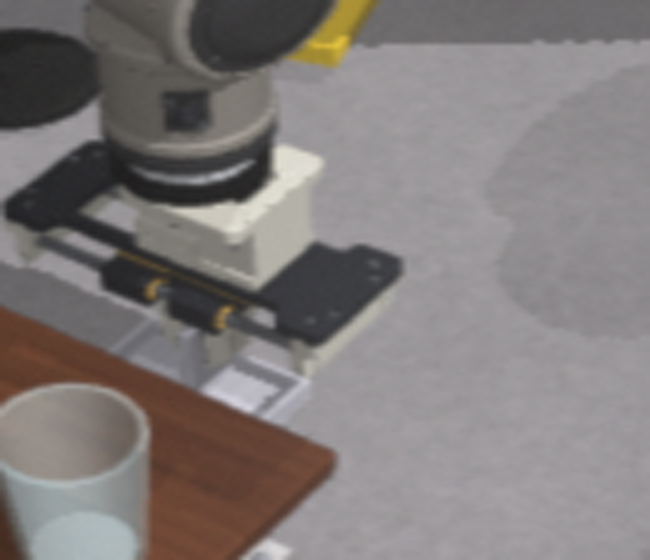

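The button has shifted by about half a pixel, so it is the rod and it moves at around 7 N. Continuing, with the button measured numerically as well.

step_arm --plan '[{"dp": [0.002,0,-0.0003],"roll": 0},{"dp": [0.002,0,-0.0003],"roll": 0},{"dp": [0.002,0,-0.0003],"roll": 0}]'

```text
clock: 21.0
tool_pos: [588.6, 26.2, 32.1]
tcp_rot: [3.128, 0.277, -0.036]
ft_force: [-6.3, -2.0, 1.8]
opening: 0.085
```

```bash
cat > btn.py <<'E'
from h import *
from workcell import ctrl
st(ctrl.sense())
D=ctrl.capture('scene')
def cen(i):
    g=cv2.cvtColor(i[343:358,228:248],cv2.COLOR_BGR2GRAY).astype(float)
    w=np.clip(g-165,0,None); yy,xx=np.mgrid[:g.shape[0],:g.shape[1]]
    return np.array([(w*xx).sum(),(w*yy).sum()])/w.sum()+[228,343], w.sum()
S=[651.755,37.25,np.radians(10.1)]
p=proj(pose(S,[(200,0,11),(210,0,11)]),D); j=(p[1]-p[0])/10
for n in ('pics/scene0.png','pics/s6f.png','pics/s7f.png'):
    print(n,cen(cv2.imread(n)))
c0=cen(cv2.imread('pics/scene0.png'))[0]; c=cen(D['color'])
print('now',c,'px/mm',j.round(3),'pushed mm',((c[0]-c0)@j/(j@j)).round(2))
E
python3 btn.py
```

```text
t 21.0 tcp st x,y [-64.2   0.1] z 32.1 yaw 10.12 tilt [-0.0228 -0.0034] F st [-6.5 -0.8] 1.8 T st [-0.14  0.79] 0.0 open 0.085
pics/scene0.png (array([239.        , 349.55555556]), np.float64(9.0))
pics/s6f.png (array([238.87755102, 349.53061224]), np.float64(49.0))
pics/s7f.png (array([238.65625, 349.90625]), np.float64(64.0))
now (array([238.22727273, 350.18181818]), np.float64(66.0)) px/mm [-0.304  0.323] pushed mm 2.22
```

step_arm --plan '[{"dp": [0.003,-0.0001,-0.0002],"roll": 0},{"dp": [0.003,0,-0.0002],"roll": 0}]'

```text
clock: 21.25
tool_pos: [591.6, 26.9, 31.8]
tcp_rot: [3.127, 0.277, -0.047]
ft_force: [-7.4, -1.7, 3.2]
opening: 0.084
```

```bash
sed -i 's/g-165/g-155/' btn.py; python3 btn.py; python3 look.py s8
```

```text
t 21.25 tcp st x,y [-61.    0.2] z 31.8 yaw 10.12 tilt [-0.03   -0.0042] F st [-7.5 -0.4] 3.2 T st [-0.17  0.8 ] -0.08 open 0.084
pics/scene0.png (array([238.87096774, 349.5483871 ]), np.float64(62.0))
pics/s6f.png (array([238.97744361, 349.54887218]), np.float64(133.0))
pics/s7f.png (array([238.62650602, 349.89156627]), np.float64(166.0))
now (array([237.74122807, 350.76754386]), np.float64(228.0)) px/mm [-0.304  0.323] pushed mm 3.75
t 21.3 tcp st x,y [-60.7   0.2] z 31.8 yaw 10.12 tilt [-0.0297 -0.0042] F st [-6.4 -1.1] 2.1 T st [-0.16  0.71] -0.02 open 0.081
```

View pics/s8.png

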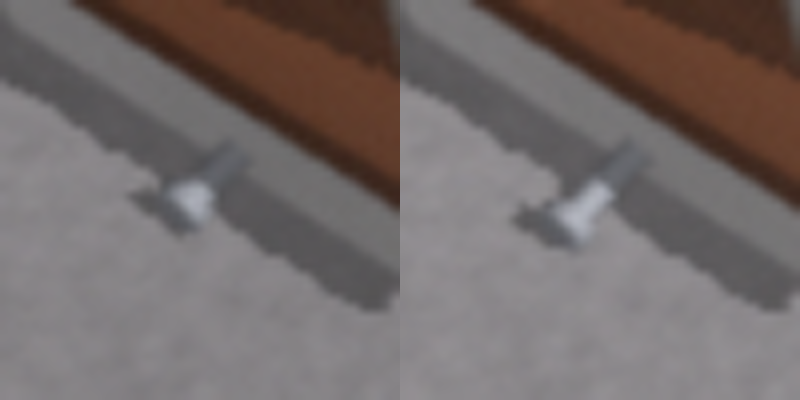

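The button's tip and shadow have shifted about (-2.2, +2.1) px, roughly 6.5–7 mm, and the TCP has travelled 7.1 mm since contact. One more small nudge, then release.

step_arm --plan '[{"dp": [0.0028,0,-0.0002],"roll": 0}]'

```text
clock: 21.45
tool_pos: [593.1, 27.1, 31.6]
tcp_rot: [3.127, 0.277, -0.052]
ft_force: [-8.3, -1.4, 3.5]
opening: 0.083
```

```bash
python3 look.py s9; python3 - <<'E'
from h import *
b=cv2.imread('pics/scene0.png');n=cv2.imread('pics/s9f.png')
# match the button/shadow patch subpixel
U=lambda i:cv2.resize(i[335:365,222:252],None,fx=10,fy=10,interpolation=cv2.INTER_CUBIC)
B,N=U(b),U(n)
t=B[110:180,90:180]  # button head + shadow
r=cv2.matchTemplate(N,t,cv2.TM_CCOEFF_NORMED);_,m,_,l=cv2.minMaxLoc(r);d=(np.array(l)-[90,110])/10
j=np.array([-.304,.323]);print(m,d,(d@j)/(j@j))
E
```

```text
t 21.45 tcp st x,y [-59.6   0.2] z 31.6 yaw 10.12 tilt [-0.0331 -0.0046] F st [-8.4  0.1] 3.5 T st [-0.2   0.85] -0.11 open 0.083
0.8762296438217163 [-2.4  2.7] 8.140994688556253
```

View pics/s9.png

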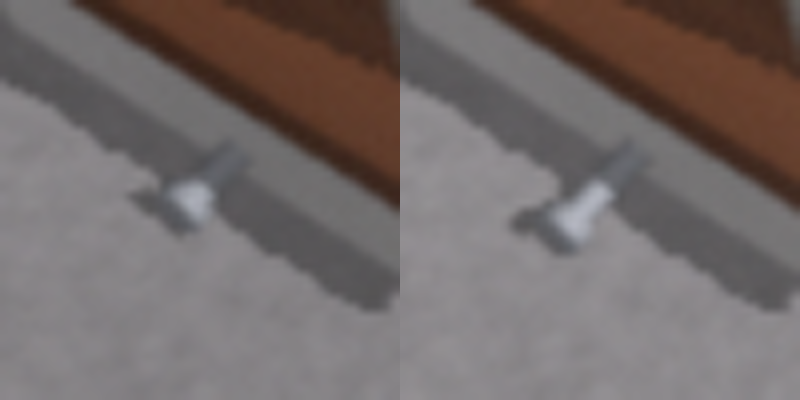

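The template match gives 8.1 mm of push. Relaxing and letting go.

step_arm --plan '[{"dp": [0,0,0],"roll": 0},{"dp": [0,0,0],"roll": 0}]'

```text
clock: 21.7
tool_pos: [593.4, 27.0, 31.6]
tcp_rot: [3.127, 0.277, -0.052]
ft_force: [-2.4, -0.5, 2.0]
opening: 0.085
```

step_arm --plan '[{"dp": [0,0,0],"roll": 0},{"dp": [0,0,0],"roll": 0},{"dp": [0,0,0],"roll": 0},{"dp": [0,0,0],"roll": 0},{"dp": [0,0,0],"roll": 0},{"dp": [0,0,0],"roll": 0},{"dp": [0,0,0],"roll": 0}]' --jaw 0

```text
clock: 22.4
tool_pos: [595.4, 27.3, 31.8]
tcp_rot: [3.127, 0.277, -0.046]
ft_force: [-0.5, 0.5, 0.1]
opening: 0.494
```

```bash
python3 look.py s10; python3 - <<'E'
from h import *
b=cv2.imread('pics/scene0.png');n=cv2.imread('pics/s10f.png')
U=lambda i:cv2.resize(i[335:365,222:252],None,fx=10,fy=10,interpolation=cv2.INTER_CUBIC)
B,N=U(b),U(n)
t=B[110:180,90:180]
r=cv2.matchTemplate(N,t,cv2.TM_CCOEFF_NORMED);_,m,_,l=cv2.minMaxLoc(r);d=(np.array(l)-[90,110])/10
j=np.array([-.304,.323]);print(m,d,(d@j)/(j@j))
from workcell import ctrl
d=ctrl.capture('wrist')['color'];cv2.imwrite('pics/w10.png',d)
E
```

```text
t 22.4 tcp st x,y [-57.2  -0. ] z 31.8 yaw 10.11 tilt [-0.0289 -0.0046] F st [-0.4  0.6] 0.1 T st [0.03 0.05] -0.01 open 0.494
0.879142165184021 [-2.5  3. ] 8.788025108643168
```

View pics/w10.png

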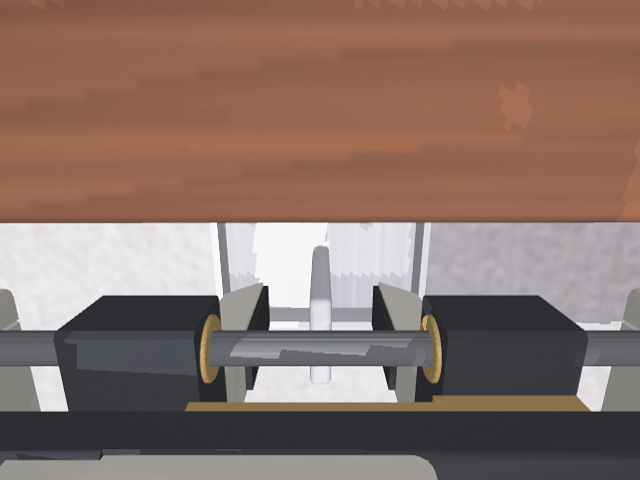

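Released: the fingers stand clear on both sides of the grip, which is at column 320. Lifting straight off.

step_arm --plan '[{"dp": [-0.0003,0,-0.005],"roll": 0},{"dp": [-0.0003,0,-0.008],"roll": 0},{"dp": [-0.0003,0,-0.01],"roll": 0},{"dp": [-0.0003,0,-0.01],"roll": 0},{"dp": [-0.0003,0,-0.01],"roll": 0},{"dp": [-0.003,0,-0.012],"roll": 0},{"dp": [-0.01,0,-0.012],"roll": 0},{"dp": [-0.015,0,-0.012],"roll": 0},{"dp": [-0.015,0,-0.012],"roll": 0},{"dp": [-0.015,0,-0.01],"roll": 0},{"dp": [-0.008,0,-0.004],"roll": 0},{"dp": [0,0,0],"roll": 0}]'

```text
clock: 23.7
tool_pos: [530.3, 15.4, 151.6]
tcp_rot: [3.126, 0.277, -0.035]
ft_force: [-0.2, 0.6, -0.8]
opening: 0.502
```

```bash
python3 look.py s11; python3 - <<'E'
from h import *
b=cv2.imread('pics/scene0.png');n=cv2.imread('pics/s11f.png')
U=lambda i:cv2.resize(i[335:365,222:252],None,fx=10,fy=10,interpolation=cv2.INTER_CUBIC)
B,N=U(b),U(n)
t=B[110:180,90:180]
r=cv2.matchTemplate(N,t,cv2.TM_CCOEFF_NORMED);_,m,_,l=cv2.minMaxLoc(r);d=(np.array(l)-[90,110])/10
j=np.array([-.304,.323]);print(m,d,(d@j)/(j@j))
E
```

```text
t 23.7 tcp st x,y [-123.4   -0.5] z 151.6 yaw 10.12 tilt [-0.0218 -0.0054] F st [-0.1  0.7] -0.8 T st [0.03 0.02] -0.05 open 0.502
0.8810847997665405 [-2.5  3. ] 8.788025108643168
```

View pics/s11f.png

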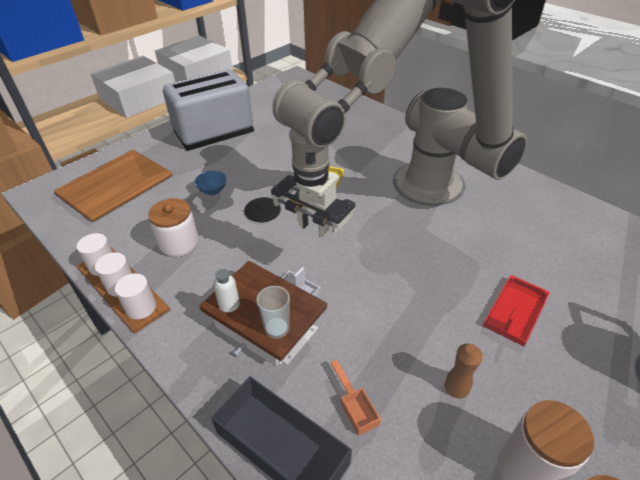

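View pics/s11.png

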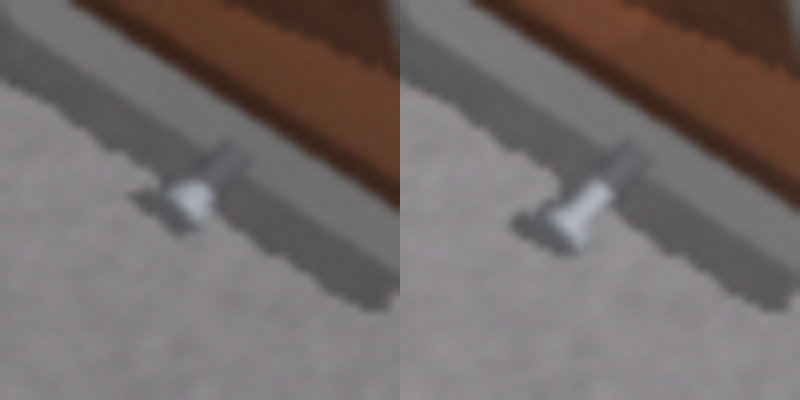

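The tray is home in the bay with its grip standing at (298,280). The rod sticks out about 8–9 mm further than at the start, all other things stand where they were, and the arm is clear. Handing in.

```bash
python3 - <<'E'
from workcell import ctrl
print(ctrl.hand_in())
E
```

```text
the job is handed in; nothing more can be done
None
```

The tray is in the bay under the walnut board, plain end first. The tell-tale rod is pushed about 8–9 mm, short of its 18 mm stop. I handed the job in at about 24 s with the arm clear.

**How it went:**
- I carried the grey tray by its grip, set it flat in front of the mouth, and opened the jaws briefly so it could settle.
- I re-gripped lightly and slid it in. The guide walls happened to be nearly in line, so it never bound and needed no sideways easing.
- I felt the rod at about 94 mm in. The highest force I read between moves was about 10 N along the push; forces within each move were not logged.

**Last checks:**
- **Rod:** in the scene camera its button reads 8.8 mm out after release. That is 0.7 mm more than just before letting go. The picture resolves only about 1–2 mm, so the exact push could differ by that much.
- **Disagreement:** an earlier centroid measurement of the button read about half as much push. I discounted it because the brightly lit rod skewed it. The arm's travel after contact, about 8.5 mm, agrees with the 8–9 mm figure.
- **Arm tilt:** the wrist leaned about 2° while pushing, because the step commands can't correct tilt. The tray still stood square in the last wrist picture.
- **Other items:** in the last picture the other things, including the red tray, look unmoved. The yellow one was mostly hidden behind the gripper in that picture.

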